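Close two sample jars and hold up the heavier

ROBOT

A 7-joint arm with a two-finger parallel gripper is mounted at the origin on a cart in front of the work surface, level with it; the furniture and walls round the work are solid. World frame = base frame: x ahead of the robot, y to its left, z up, the work surface at z = 0. Lengths are in m, angles in rad, forces in N, time in s.
With the tool pointing down it reaches from about 0.35 to 0.9 m from the base axis. Payload 8.1 kg.
Tool frame: the origin (TCP) lies between the finger pads; the fingertips stand bot.finger_overhang ahead of it and the grasp point (between the pads) is the TCP (bot.finger_overhang is the distance from the TCP to the fingertips, in m); z points along the fingers, y is the line along which they close (so a half turn about z gives the same grasp; the last joint's range is limited). The gripper opens to 85 mm and grips with 20 to 120 N. Pads are 22 mm wide; open, the fingers measure 114 mm over their backs; the gripper's body (76 mm by 85 mm) begins 54 mm behind the grasp point. The pads swing forward as they close: fully open they stand 13 mm farther back than shut.
Start: joints at [1.131, 0.434, 0.025, 1.573, -0.012, 1.134, -0.075], TCP at [0.207, -0.59, 0.25] pointing down, gripper open.
Joint ranges: [-2.62, 2.62], [-0.44, 2.09], [-1.27, 1.32], [0.08, 2.57], [-1.32, 4.46], [0.12, 2], [-2.74, 2.74]. Speed limits (rad/s): [2.22, 2.22, 3.01, 3.01, 3.14, 3.14, 3.14].

INTERFACE

Orientations are given as a unit quaternion [x, y, z, w].
In Python, from cell import sense, vision, order, bot gives the robot as it stands.
- The arm moves only by the shell command python3 -m inch 'ROWS' [FORCE]. ROWS is JSON, one flat list of numbers, 5 for each row, row after row: the gripper's target within -1 to 1 (shut at 1, half-way at 0, fully open at -1), then the shift along the world's x, y, z in cm, then the turn about the world's z in degrees. A call has 1 to 20 rows; each row is the pose to reach, as a shift and turn from the pose commanded when the call began; what a row does not reach only later rows make up. A row lasts 1/10 s, in which the tool goes at most 50 mm and 8.59 degrees, less where a joint would pass 70% of its speed; a pose out of reach is approached as far as the arm can. A call with a gripper value outside its range is refused whole. The fingers move at their own pace and stop on an object; FORCE is the grip in N (left out, the last holds). Time passes only in rows, so rows that repeat a pose let the fingers close. It gives the time, the measured TCP pose, the force, the opening and the grip force at its end, in the units of the state.
- sense(): the state, without advancing time (a new reading comes with each control period).
- vision.camera(name): name is "scene" or "side" or "wrist"; returns the picture (384x512x3 uint8, blue, green, red); there is no depth.
- vision.get_calibration(name): a dict with "fx", "fy", "cx", "cy" (pixels), "T" (4x4, takes a point from camera to world coordinates). Camera axes: x right, y down, z forward; pixel columns grow to the right and rows downward; lengths in m; the calibration is good to about 2 mm. The wrist camera is an equidistant fisheye: a pixel r from the principal point sees the ray r / f radians off the axis. A picture is of the moment at which its call begins: read the wrist's pose just before it. get_calibration takes no time and is no camera call; for the wrist camera it gives the pose at the moment of the call.
- order.finish_job(): hands the job in; it is judged then, once.
The state is a dict: "time": time; "joints": joint angles; "qvel": joint speeds; "tau": joint torques, N m; "tool_pos": TCP position; "tool_rot": TCP orientation; "wrist_force": force on the tool from outside, world axes, zero at the start; "wrist_torque": the same for the moment, N m; "width": finger opening in m; "gripper_force": force on a finger pad.
Only numpy, scipy, OpenCV 4.12 (cv2) and the standard library are available. Lean on these libraries where they do the work, as an engineer would, in place of code of your own. Each camera call takes 0.05 s, during which the arm holds its last target. There are 200 camera calls.

TASK

One sample jar holds a steel slug, the other a plastic one; their lids sit askew: press each one down until it is level all round. Then weigh the jars in the gripper, the left one (seen from the robot) first: lift it clear of the bench, set it back upright where it stood, and lift the right one. Finish holding the heavier jar upright and still over the middle of the white foam tray, a good hand's breadth above it, still gripped, with the lighter jar standing where it was; keep the jars upright throughout and leave the other things alone.

Things in the scene. Friction and masses are not known exactly. Their poses are not given: they have to be found in the camera images.
- jar_a: White cylindrical sample jar, 48 mm wide, 62 mm high with its grey snap lid (52 mm wide, skirt 51 to 62 mm up) seated. Grip the wall below the lid, best 30 mm up. Origin: centre of the underside, z up; the lid's tab is at the jar's -x side, out to 34 mm from the axis. The jars look alike: one holds a steel slug (0.5 to 0.7 kg in all), the other a plastic one (under 0.3 kg); it varies which.
- jar_b: White cylindrical sample jar, 48 mm wide, 62 mm high with its grey snap lid (52 mm wide, skirt 51 to 62 mm up) seated. Grip the wall below the lid, best 30 mm up. Origin: centre of the underside, z up; the lid's tab is at the jar's -x side, out to 34 mm from the axis. The jars look alike: one holds a steel slug (0.5 to 0.7 kg in all), the other a plastic one (under 0.3 kg); it varies which.
- jar_a_lid (a joint): Lid of jar_a, rad: 0 = level. It starts askew at 0.10 to 0.16, its tab side 5 to 9 mm high, the opposite edge (25 mm from the jar's axis) caught on the rim. It turns about that edge; stiff, stays where it is; about 6 N straight down on the press point moves it, until it stops firmly at 0.
- jar_b_lid (a joint): Lid of jar_b, rad: 0 = level. It starts askew at 0.10 to 0.16, its tab side 5 to 9 mm high, the opposite edge (25 mm from the jar's axis) caught on the rim. It turns about that edge; stiff, stays where it is; about 6 N straight down on the press point moves it, until it stops firmly at 0.
- jar_a_press (a point): Point on top of jar_a's lid to press: 15 mm from the lid's centre towards the tab; 62 mm above the jar's underside when seated, 3 to 7 mm higher at the start.
- jar_b_press (a point): Point on top of jar_b's lid to press: 15 mm from the lid's centre towards the tab; 62 mm above the jar's underside when seated, 3 to 7 mm higher at the start.
- tray: White foam tube tray, 216 x 96 x 32 mm, fixed, lying across the bench behind the jars. Origin: centre of its underside on the bench; its long side runs along its own x axis.
- bench_timer: Bystander: flat bench timer, 66 x 66 x 19 mm, loose; origin at the centre of its underside.
- tweezers: Bystander: steel forceps, 130 x 22 x 8 mm, loose, lying between the jars, long side along its own x; origin at the centre of its underside.
- vial: Bystander: small white reagent bottle, 42 mm in diameter, 70 mm high, loose, standing left of the tray; origin at the centre of its underside.
Things that resemble listed ones, but are neither listed nor needed, are in the scene too. What is shaped like the jar_b but turquoise or yellow is not meant.

How it is judged:
By the outcome, as a careful person would: the job done as asked, in the order asked, and still so for the second after the job is handed in, while the arm keeps its last pose, push and grip.
It also fails if it takes over 67 s, if anything falls off the work surface, if the arm or the gripper's body presses on something with over 40 N, if the wrist force passes 120 N, or if a joint passes its speed limit or range.

## Working session

There is one attempt and no reset: what is moved stays moved. The work goes in short steps, Python scripts to look and compute and a shell command to move; the robot and the scene stay as the last step left them, time stands still between calls to the robot, and variables do not carry over. Pictures are saved under pics/ and viewed, at most 10 in all, crops included, and the job is handed in when it is done.

```bash
ls; mkdir -p pics
python3 - <<'E'
from cell import sense, vision, bot
import cv2,numpy as np
a=vision.camera("scene");b=vision.camera("side")
cv2.imwrite("pics/scene.png",a);cv2.imwrite("pics/side.png",b)
cv2.imwrite("pics/both.png",cv2.resize(np.vstack([a,b]),(800,1200))[:600]);
cv2.imwrite("pics/s800.png",cv2.resize(a,(800,600)));cv2.imwrite("pics/d800.png",cv2.resize(b,(800,600)))
print(bot.finger_overhang,sense())
for n in("scene","side"):print(vision.get_calibration(n))
E
```

```text
pics
0.019 {'time': 0.1, 'joints': array([ 1.13139888,  0.43513994,  0.02496024,  1.57400639, -0.0116105 ,
        1.13398355, -0.0751112 ]), 'qvel': array([ 8.70461349e-04, -6.60035227e-04, -3.60870145e-05, -1.70991312e-03,
       -1.49079359e-04, -1.19759838e-03, -4.80424245e-04]), 'tau': array([ 4.43729747e-03, -6.71753883e+01,  1.02899261e+00, -3.16898990e+01,
        1.58516038e-02,  7.29965017e-03, -7.84237614e-06]), 'tool_pos': array([ 0.20636535, -0.58950085,  0.24961245]), 'tool_rot': array([ 9.85860284e-01,  1.67567942e-01, -1.71376384e-04, -6.74694193e-04]), 'wrist_force': array([-0.50425087, -0.63788346,  0.32049589]), 'wrist_torque': array([-0.04539811,  0.02730077,  0.00392054]), 'gripper_force': 0.0, 'width': 0.08535254582382584}
{'fx': 480.079832038489, 'fy': 480.079832038489, 'cx': 251.27490394052944, 'cy': 191.21291517934668, 'T': array([[-0.64360581, -0.55404401,  0.52802159, -0.32409391],
       [-0.76523237,  0.45337493, -0.45702361,  0.58620278],
       [ 0.01381944, -0.69820227, -0.71576715,  1.15521563],
       [ 0.        ,  0.        ,  0.        ,  1.        ]])}
{'fx': 421.9717826836613, 'fy': 421.9717826836613, 'cx': 256.3317874651614, 'cy': 188.16013247470534, 'T': array([[ 0.95437737, -0.23433866,  0.18506549,  0.32348059],
       [-0.29852127, -0.76328676,  0.57295582, -0.68388208],
       [ 0.00699234, -0.60206205, -0.79841868,  0.87339179],
       [ 0.        ,  0.        ,  0.        ,  1.        ]])}
```

View pics/s800.png

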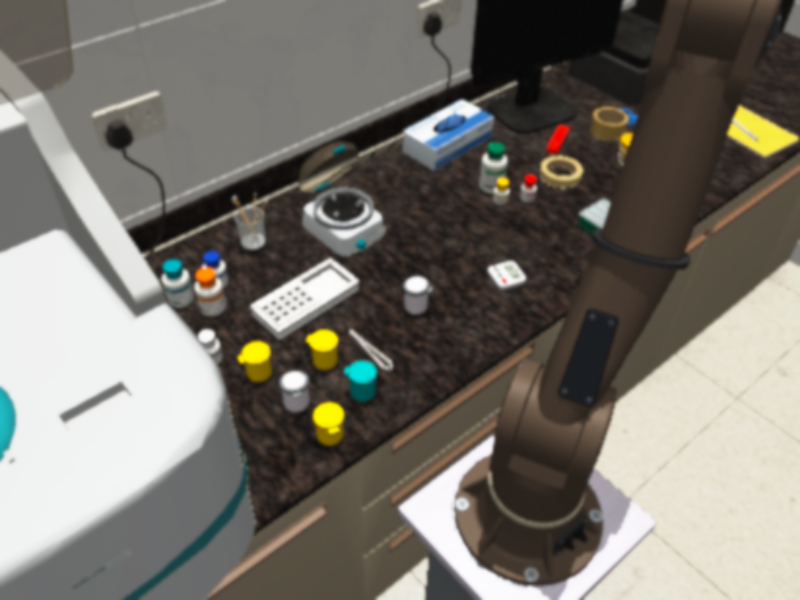

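View pics/d800.png

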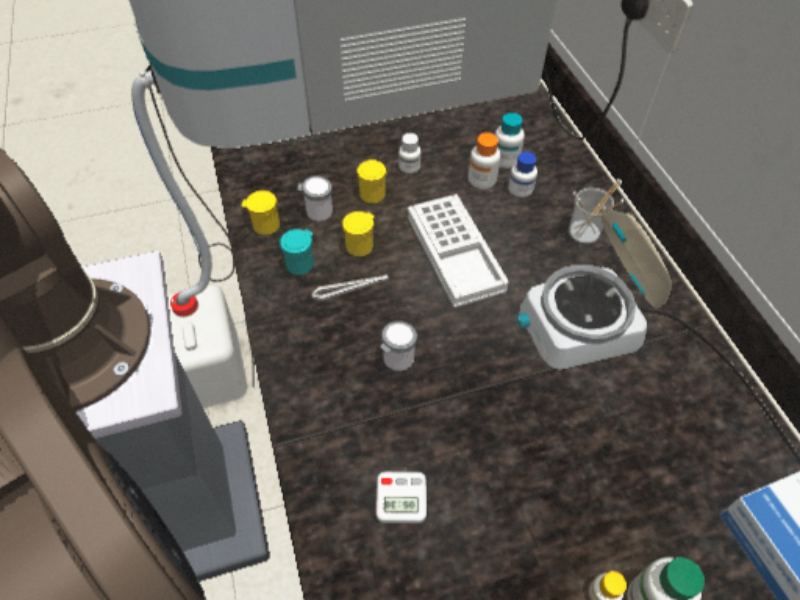

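The candidates are shown in 800 px pictures. In side, the left grey/white jar is at (317,195), among yellow (262,212), (371,180), (358,233) and turquoise (298,250); the right one is at (398,343). In scene they are at (294,390) and (416,294). Only these two are white with a grey lid. The vial is at (409,152) side. Next I enlarge a crop to confirm.

Run:
```python
import cv2,numpy as np
a=cv2.imread("pics/scene.png");b=cv2.imread("pics/side.png")
def c(im,x,y,w=32,h=32,f=6):
    x,y=int(x*.64),int(y*.64);p=im[y-h:y+h,x-w:x+w];return cv2.resize(p,(400,300) if w>h else (400,400),interpolation=cv2.INTER_CUBIC)
P=[c(b,310,205,64,48),c(b,398,343,64//2,24),c(a,310,385,64,48),c(a,416,294,32,24)]
for (im,x,y,w,h) in [(b,310,205,64,48),(b,398,343,32,24),(a,310,385,64,48),(a,416,294,32,24)]: print(int(x*.64)-w,int(y*.64)-h,400/(2*w))
cv2.imwrite("pics/crop.png",np.vstack([np.hstack(P[:2]),np.hstack(P[2:])]))
```

```text
134 83 3.125
222 195 6.25
134 198 3.125
234 164 6.25
```

View pics/crop.png

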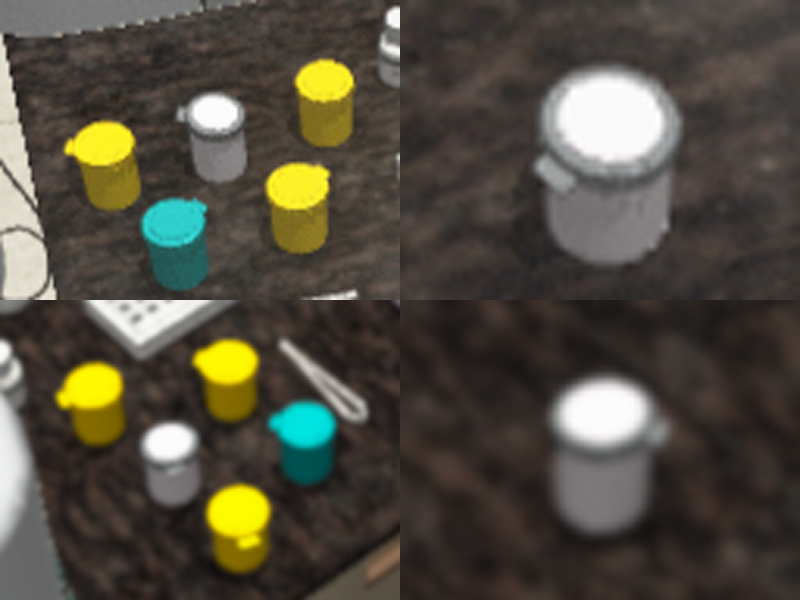

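The crop confirms both jars as white with a grey lid. The left jar's tab is at crop (181,115) side and (175,468) scene; the right one's is at (555,175) side and (660,430) scene. Next I triangulate the tops, neighbours, tray and tweezers.

```bash
cat > h.py <<'E'
import numpy as np,cv2
from cell import vision
def ray(n,p):
    c=vision.get_calibration(n);T=c["T"];d=T[:3,:3]@[(p[0]-c["cx"])/c["fx"],(p[1]-c["cy"])/c["fy"],1]
    return T[:3,3],d/np.linalg.norm(d)
def tri(p,q):
    A=0;b=0;R=[ray("scene",p),ray("side",q)]
    for o,d in R:
        M=np.eye(3)-np.outer(d,d);A=A+M;b=b+M@o
    x=np.linalg.solve(A,b);return x,max(np.linalg.norm(np.cross(x-o,d)) for o,d in R)
def pl(n,p,z):
    o,d=ray(n,p);return o+d*(z-o[2])/d[2]
E
python3 - <<'E'
from h import *
a=cv2.imread("pics/scene.png");b=cv2.imread("pics/side.png")
def white(im,x,y):
    g=im.min(2);x,y=int(x),int(y);w=np.zeros_like(g);w[y-12:y+12,x-14:x+14]=g[y-12:y+12,x-14:x+14]
    m=(w>190).astype(np.uint8);n,l,s,c=cv2.connectedComponentsWithStats(m);i=1+s[1:,4].argmax();return c[i],s[i,4]
S=lambda x,y:((134+x/3.125),198+(y-300)/3.125)
D=lambda x,y:((134+x/3.125),83+y/3.125)
S2=lambda x,y:(234+(x-400)/6.25,164+(y-300)/6.25)
D2=lambda x,y:(222+(x-400)/6.25,195+y/6.25)
np.set_printoptions(precision=4,suppress=True)
for nm,s,d,ts,td in [("L",S(170,440),D(215,112),S(175,469),D(181,115)),("R",S2(602,410),D2(610,122),S2(658,432),D2(553,174))]:
    p,n1=white(a,*s);q,n2=white(b,*d);x,e=tri(p,q);print(nm,x,e,n1,n2,pl("scene",p,.066)[:2],pl("side",q,.066)[:2])
    t,e=tri(ts,td);dd=t-x;print(" tab",t,e,np.hypot(*dd[:2]),np.degrees(np.arctan2(dd[1],dd[0])), "side z.065",pl("side",td,.065)-x)
for nm,s,d in [("yel near",S(240,508),D(105,144)),("turq",S(307,425),D(175,222)),("yel tray",S(231,365),D(298,187)),("yel back",S(96,386),D(326,81))]:
    x,e=tri(S(*[0,0]) if 0 else s,d);print(nm,x,e,pl("side",d,.062)[:2])
k=.64
for q in [(409,203),(458,195),(507,288),(460,303)]: print("tray",pl("side",np.array(q)*k,.032 if q[1]<290 else .032)[:2])
for q in [(316,293),(387,278)]: print("twz",pl("side",np.array(q)*k,.004)[:2])
print("vial",pl("side",np.array((409,142))*k,.07)[:2])
E
```

```text
L [0.4386 0.165  0.0654] 0.0018211097999532243 135 127 [0.4362 0.165 ] [0.4402 0.1659]
 tab [0.4119 0.1759 0.059 ] 0.0015153727256165587 0.028902459737121654 157.86134474812147 side z.065 [-0.0261  0.0058 -0.0004]
R [ 0.4847 -0.1741  0.0656] 0.0018397269865455537 100 190 [ 0.4823 -0.174 ] [ 0.4863 -0.1733]
 tab [ 0.4584 -0.19    0.0608] 0.0028432849637115795 0.030723099319243805 -148.9414971800888 side z.065 [-0.0244 -0.0168 -0.0006]
yel near [0.3404 0.1572 0.0607] 0.002965335546170837 [0.343  0.1581]
turq [0.3784 0.0524 0.0592] 0.004081132346744595 [0.3818 0.0527]
yel tray [0.4851 0.0619 0.0573] 0.0046179258082277444 [0.4884 0.061 ]
yel back [0.543  0.1778 0.0597] 0.004169139422211525 [0.5463 0.1788]
tray [0.5937 0.1095]
tray [0.6844 0.103 ]
tray [ 0.6862 -0.1189]
tray [ 0.6032 -0.1248]
twz [ 0.3922 -0.0171]
twz [ 0.5133 -0.0212]
vial [0.6297 0.2237]
```

```bash
python3 -m inch '[1,14,21,0,-10, 1,27.8,41.6,-3,-19.3, 1,27.8,41.6,-3,-19.3, 1,27.8,41.6,-3,-19.3, 1,27.8,41.6,-3,-19.3, 1,27.8,41.6,-3,-19.3, 1,27.8,41.6,-3,-19.3, 1,27.8,41.6,-3,-19.3, 1,27.8,41.6,-3,-19.3, 1,27.8,41.6,-3,-19.3, 1,27.8,41.6,-3,-19.3, 1,27.8,41.6,-3,-19.3, 1,27.8,41.6,-3,-19.3, 1,27.8,41.6,-3,-19.3, 1,27.8,41.6,-3,-19.3, 1,27.8,41.6,-3,-19.3]'
cat >> h.py <<'E'
def wray(c,p):
    v=np.array([p[0]-c["cx"],p[1]-c["cy"]]);r=np.hypot(*v);t=r/c["fx"]
    d=c["T"][:3,:3]@np.array([*(v/r*np.sin(t)),np.cos(t)]);return c["T"][:3,3],d
def wpl(c,p,z):
    o,d=wray(c,p);return o+d*(z-o[2])/d[2]
E
python3 - <<'E'
from h import *
import pickle
from cell import sense
s=sense();c=vision.get_calibration("wrist");w=vision.camera("wrist");cv2.imwrite("pics/w1.png",w);pickle.dump(c,open("w1.p","wb"))
cv2.imwrite("pics/w1b.png",cv2.resize(w,(800,600)));print(c,s["tool_pos"],s["tool_rot"],s["wrist_force"],s["joints"])
E
```

```text
time: 1.7
tool_pos: [0.4841, -0.1748, 0.2204]
tool_rot: [1.0, -0.001, 0.0, 0.0]
wrist_force: [0.7, 0.6, 0.2]
width: 0.0002
gripper_force: 0.0
{'fx': 297.3186396354542, 'fy': 297.3186396354542, 'cx': 254.22097624587042, 'cy': 194.8974418811785, 'T': array([[-3.91911055e-04, -9.51066389e-01, -3.08986358e-01,
         5.63424602e-01],
       [-9.99999920e-01,  3.46844682e-04,  2.00781372e-04,
        -1.75512618e-01],
       [-8.37861393e-05,  3.08986412e-01, -9.51066449e-01,
         3.43984117e-01],
       [ 0.00000000e+00,  0.00000000e+00,  0.00000000e+00,
         1.00000000e+00]])} [ 0.48411648 -0.17477461  0.22041185] [ 9.99999590e-01 -8.96353882e-04  1.48737368e-05  1.24040529e-04] [0.71161753 0.56587258 0.18731163] [ 0.3415251   0.29293764 -0.12455415  1.87089059  0.04348535  0.98026151
 -1.37458375]
```

View pics/w1b.png

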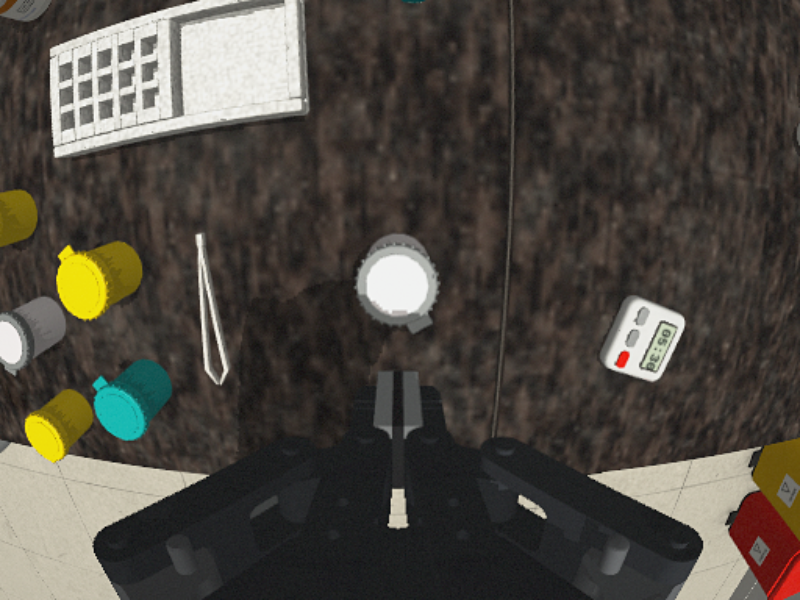

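The wrist view shows the right jar's lid top at (398,285) and its tab at (420,324). The closed fingertips are at (398,375), and the timer and tweezers are clear. Next I measure it.

Run:
```python
from h import *
import pickle
c=pickle.load(open("w1.p","rb"));w=cv2.imread("pics/w1.png");g=w.min(2)
m=np.zeros_like(g);m[150:215,220:290]=(g[150:215,220:290]>200);n,l,s,ce=cv2.connectedComponentsWithStats(m);i=1+s[1:,4].argmax()
x,y,W,H=s[i,:4];print(ce[i],s[i])
o=wpl(c,ce[i],.066);t=wpl(c,(420*.64,324*.64),.066);d=t-o
print(o,t,np.hypot(*d[:2]),np.degrees(np.arctan2(d[1],d[0])), "width",wpl(c,(x+W,y+H/2),.066)-wpl(c,(x,y+H/2),.066))
```

```text
[253.90264731 181.42271563] [ 235  163   39   38 1171]
[ 0.4868475  -0.17515071  0.066     ] [ 0.46002849 -0.18999937  0.066     ] 0.03065521392644464 -151.02838006656833 width [-1.28973057e-05 -3.78841850e-02  0.00000000e+00]
```

```bash
python3 -m inch '[1,-1.2,-0.8,-4,0, 1,-1.2,-0.8,-8,0, 1,-1.2,-0.8,-11,0, 1,-1.2,-0.8,-12.4,0, 1,-1.2,-0.8,-12.8,0, 1,-1.2,-0.8,-13.2,0, 1,-1.2,-0.8,-13.2,0, 1,-1.2,-0.8,-13.2,0]'
python3 -m inch '[1,0,0,-0.2,0, 1,0,0,-0.4,0, 1,0,0,-0.4,0, 1,0,0,-0.4,0]'
python3 -m inch '[1,0,0,-0.1,0, 1,0,0,-0.2,0, 1,0,0,-0.2,0, 1,0,0,-0.2,0]'
```

```text
time: 2.55
tool_pos: [0.4731, -0.1821, 0.0892]
tool_rot: [1.0, -0.0, 0.001, 0.0]
wrist_force: [0.8, -0.0, 1.1]
width: -0.0002
gripper_force: 0.0
time: 2.95
tool_pos: [0.4728, -0.1823, 0.0846]
tool_rot: [1.0, -0.0, 0.0, 0.0]
wrist_force: [-0.3, -2.3, 5.1]
width: 0.0004
gripper_force: 2.2
time: 3.35
tool_pos: [0.4724, -0.1822, 0.0824]
tool_rot: [1.0, -0.0, -0.0, 0.0]
wrist_force: [-1.1, -2.7, 4.9]
width: -0.0002
gripper_force: 2.4
```

```bash
python3 -m inch '[1,0,0,-0.1,0, 1,0,0,-0.2,0, 1,0,0,-0.2,0, 1,0,0,-0.2,0]'
python3 -m inch '[1,0,0,-0.1,0, 1,0,0,-0.1,0, 1,0,0,-0.1,0]'
```

```text
time: 3.75
tool_pos: [0.4724, -0.1825, 0.0808]
tool_rot: [1.0, -0.0, 0.0, 0.0]
wrist_force: [-3.9, -2.9, 10.9]
width: -0.0002
gripper_force: 5.0
time: 4.05
tool_pos: [0.4724, -0.1826, 0.0803]
tool_rot: [1.0, -0.0, 0.0, 0.0]
wrist_force: [-5.3, -3.0, 19.0]
width: 0.0
gripper_force: 9.5
```

```bash
python3 -m inch '[1,0,0,5,0, 1,0,0,10,0, 1,-3.2,34.7,14,0, 1,-3.2,34.7,14,0, 1,-3.2,34.7,14,0, 1,-3.2,34.7,14,0, 1,-3.2,34.7,14,0, 1,-3.2,34.7,14,0, 1,-3.2,34.7,14,0, 1,-3.2,34.7,14,0, 1,-3.2,34.7,14,0, 1,-3.2,34.7,14,0, 1,-3.2,34.7,14,0, 1,-3.2,34.7,14,0, 1,-3.2,34.7,14,0]'
python3 - <<'E'
from h import *
import pickle
from cell import sense
s=sense();c=vision.get_calibration("wrist");w=vision.camera("wrist");cv2.imwrite("pics/w2.png",w);pickle.dump(c,open("w2.p","wb"))
b=vision.camera("side");cv2.imwrite("pics/side2.png",b)
cv2.imwrite("pics/w2b.png",np.hstack([cv2.resize(w[110:254,160:352],(400,300)),cv2.resize(b[195:243,222:286],(400,300))]));print(s["tool_pos"],s["wrist_force"],s["joints"][6])
g=w.min(2);m=np.zeros_like(g);m[150:215,220:290]=(g[150:215,220:290]>200);n,l,st,ce=cv2.connectedComponentsWithStats(m);i=1+st[1:,4].argmax()
print(ce[i],st[i],wpl(c,ce[i],.066))
E
```

```text
time: 5.55
tool_pos: [0.4407, 0.1642, 0.2192]
tool_rot: [1.0, -0.001, -0.0, 0.0]
wrist_force: [0.2, 0.2, 0.6]
width: 0.0002
gripper_force: 0.0
[0.440674   0.16423357 0.21924909] [0.19342713 0.16721793 0.56584498] -2.1379768154769065
[253.34811321 183.10377358] [ 233  166   40   35 1060] [0.44200087 0.16436707 0.066     ]
```

View pics/w2b.png

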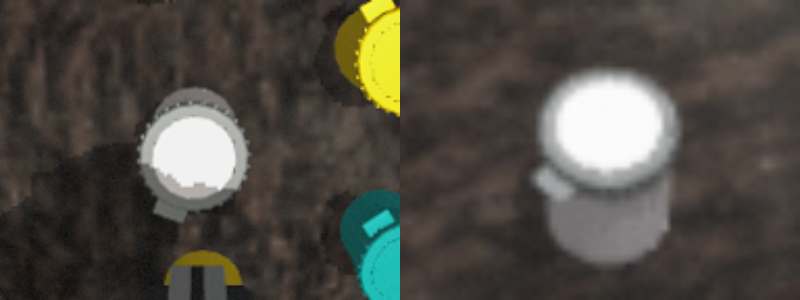

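The wrist crop shows the left lid's outline centred at about (194,157), with its tab at (171,209). The side crop shows the right lid lower and apparently level.

Run:
```python
from h import *
import pickle
c=pickle.load(open("w2.p","rb"))
f=lambda x,y:(160+x/2.083,110+y/2.083)
o=wpl(c,f(194,157),.064);t=wpl(c,f(171,209),.067);d=t-o
print(o,t,np.hypot(*d[:2]),np.degrees(np.arctan2(d[1],d[0])))
```

```text
[0.43913654 0.16458455 0.064     ] [0.4142077  0.17558481 0.067     ] 0.027247988442635027 156.18973325722925
```

```bash
python3 -m inch '[1,-1.4,0.6,-4,0, 1,-1.4,0.6,-8,0, 1,-1.4,0.6,-11,0, 1,-1.4,0.6,-12.4,0, 1,-1.4,0.6,-12.8,0, 1,-1.4,0.6,-13.0,0, 1,-1.4,0.6,-13.2,0, 1,-1.4,0.6,-13.4,0, 1,-1.4,0.6,-13.5,0, 1,-1.4,0.6,-13.6,0, 1,-1.4,0.6,-13.7,0, 1,-1.4,0.6,-13.7,0]'
python3 -m inch '[1,0,0,-0.1,0, 1,0,0,-0.1,0, 1,0,0,-0.1,0]'
python3 -m inch '[1,0,0,-0.1,0, 1,0,0,-0.1,0, 1,0,0,-0.1,0]'
```

```text
time: 6.85
tool_pos: [0.4267, 0.1715, 0.0828]
tool_rot: [1.0, 0.0, 0.0, -0.0]
wrist_force: [-2.1, 1.1, 3.8]
width: -0.0003
gripper_force: 2.1
time: 7.15
tool_pos: [0.4265, 0.1716, 0.0816]
tool_rot: [1.0, 0.0, 0.0, -0.0]
wrist_force: [-1.7, 2.2, 5.0]
width: -0.0001
gripper_force: 2.7
time: 7.45
tool_pos: [0.4264, 0.1716, 0.0808]
tool_rot: [1.0, 0.0, 0.0, -0.0]
wrist_force: [-3.1, 2.1, 8.6]
width: -0.0
gripper_force: 4.5
```

```bash
python3 -m inch '[1,0,0,-0.1,0, 1,0,0,-0.1,0, 1,0,0,-0.1,0]'
python3 -m inch '[1,0,0,-0.05,0, 1,0,0,-0.05,0, 1,0,0,-0.05,0]'
```

```text
time: 7.75
tool_pos: [0.4265, 0.1717, 0.0803]
tool_rot: [1.0, 0.0, 0.0, -0.0]
wrist_force: [-6.9, 0.9, 19.1]
width: 0.0
gripper_force: 9.7
time: 8.05
tool_pos: [0.4265, 0.1718, 0.0802]
tool_rot: [1.0, 0.0, 0.0, -0.0]
wrist_force: [-8.3, 0.7, 26.3]
width: -0.0004
gripper_force: 13.1
```

```bash
python3 -m inch '[1,0,0,4,0, -1,1.35,-0.6,8,0, -1,1.35,-0.6,8,0, -1,1.35,-0.6,8,0, -1,1.35,-0.6,8,0, -1,1.35,-0.6,8,0, -1,1.35,-0.6,8,0]' 30
python3 - <<'E'
from h import *
import pickle
from cell import sense
s=sense();c=vision.get_calibration("wrist");w=vision.camera("wrist");cv2.imwrite("pics/w3.png",w);pickle.dump(c,open("w3.p","wb"))
b=vision.camera("side");cv2.imwrite("pics/side3.png",b)
cv2.imwrite("pics/w3b.png",np.hstack([cv2.resize(w,(400,300)),cv2.resize(b[101:149,170:234],(400,300))]));print(s["tool_pos"],s["wrist_force"])
E
```

```text
time: 8.75
tool_pos: [0.4393, 0.1649, 0.1579]
tool_rot: [1.0, 0.0, -0.001, 0.0]
wrist_force: [0.6, 0.5, 0.5]
width: 0.0846
gripper_force: 0.0
[0.43929194 0.16493699 0.15790341] [0.63273488 0.4609841  0.52385652]
```

View pics/w3b.png

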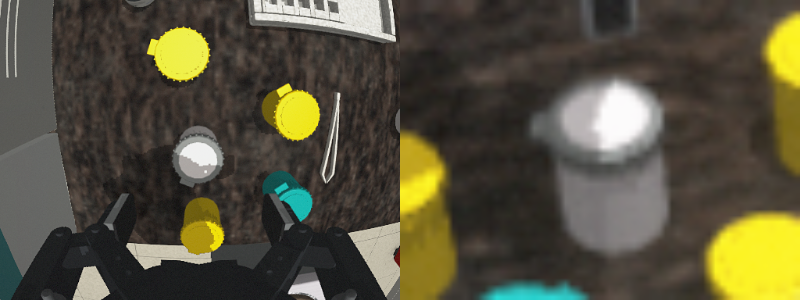

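The left lid looks level in both views, and the jar sits centred between the fingers at (199,157). Next I descend, grip gently and lift.

```bash
python3 - <<'E'
from h import *
import pickle
print(wpl(pickle.load(open("w3.p","rb")),(199*1.28,157*1.28),.062))
E
python3 -m inch '[-1,0,0,-4,0, -1,0,0,-7,0, -1,0,0,-9,0, -1,0,0,-11,0, -1,0,0,-12.7,0, -1,0,0,-12.7,0, -1,0,0,-12.7,0]' 40
```

```text
[0.44211667 0.16379874 0.062     ]
time: 9.55
tool_pos: [0.4398, 0.1652, 0.0318]
tool_rot: [1.0, 0.0, -0.0, 0.0]
wrist_force: [0.6, 0.0, 0.2]
width: 0.0851
gripper_force: 0.0
```

```bash
python3 -m inch '[0,0,0,-0.1,0, 0,0,0,-0.1,0, 0,0,0,-0.1,0, 0.2,0,0,-0.1,0, 0.4,0,0,-0.1,0, 0.6,0,0,-0.1,0, 1,0,0,-0.1,0, 1,0,0,-0.1,0, 1,0,0,-0.1,0, 1,0,0,-0.1,0, 1,0,0,-0.1,0]' 40
```

```text
time: 10.65
tool_pos: [0.4405, 0.1657, 0.0317]
tool_rot: [1.0, 0.0, 0.001, -0.0]
wrist_force: [-2.5, 1.0, 6.2]
width: 0.0491
gripper_force: 40.1
```

```bash
python3 -m inch '[1,0,0,0.5,0, 1,0,0,1.5,0, 1,0,0,3,0, 1,0,0,4.5,0, 1,0,0,6,0, 1,0,0,6,0, 1,0,0,6,0, 1,0,0,6,0, 1,0,0,6,0, 1,0,0,6,0, 1,0,0,6,0, 1,0,0,6,0]'
python3 - <<'E'
from h import *
from cell import sense
s=sense();print(s["tool_pos"],s["wrist_force"],s["wrist_torque"],s["width"],s["gripper_force"])
E
```

```text
time: 11.85
tool_pos: [0.4399, 0.1651, 0.0906]
tool_rot: [1.0, -0.0, -0.0, 0.0]
wrist_force: [-0.0, 0.3, -5.2]
width: 0.0491
gripper_force: 43.3
[0.43992181 0.16506381 0.09061671] [-0.03296889  0.26953936 -5.24538973] [-0.01183503 -0.04084305  0.01798861] 0.04908473858168514 43.303223541006446
```

It weighs about 5.7 N, so it is likely the steel one. I set it back where it stood.

```bash
python3 -m inch '[1,0,0,-1.5,0, 1,0,0,-3,0, 1,0,0,-4.5,0, 1,0,0,-5.3,0, 1,0,0,-5.6,0, 1,0,0,-5.8,0, 1,0,0,-5.95,0, 1,0,0,-5.95,0, 1,0,0,-5.95,0, 1,0,0,-5.95,0]'
python3 -m inch '[0.2,0,0,0,0, 0,0,0,0,0, -1,0,0,0,0, -1,0,0,0,0, -1,0,0,0,0, -1,0,0,0,0, -1,0,0,0,0]'
```

```text
time: 12.85
tool_pos: [0.4406, 0.1655, 0.0319]
tool_rot: [1.0, -0.0, 0.001, -0.0]
wrist_force: [-1.2, -0.1, 4.7]
width: 0.0488
gripper_force: 42.0
time: 13.55
tool_pos: [0.44, 0.165, 0.0312]
tool_rot: [1.0, -0.0, -0.0, 0.0]
wrist_force: [-0.4, -0.2, 0.0]
width: 0.0855
gripper_force: 0.0
```

```bash
python3 -m inch '[-1,0,0,4,0, -1,0,0,8,0, -1,0,0,12,0, -1,4.5,-34,14,0, -1,4.5,-34,14,0, -1,4.5,-34,14,0, -1,4.5,-34,14,0, -1,4.5,-34,14,0, -1,4.5,-34,14,0, -1,4.5,-34,14,0, -1,4.5,-34,14,0, -1,4.5,-34,14,0, -1,4.5,-34,14,0, -1,4.5,-34,14,0, -1,4.5,-34,14,0, -1,4.5,-34,14,0, -1,4.5,-34,14,0]'
python3 - <<'E'
from h import *
import pickle
from cell import sense
s=sense();c=vision.get_calibration("wrist");w=vision.camera("wrist");cv2.imwrite("pics/w4.png",w)
b=vision.camera("side");cv2.imwrite("pics/side4.png",b)
cv2.imwrite("pics/w4b.png",np.hstack([cv2.resize(w,(400,300)),cv2.resize(b[95:239,150:342],(400,300))]));print(s["tool_pos"])
hsv=cv2.cvtColor(w,cv2.COLOR_BGR2HSV);m=((hsv[...,1]<45)&(hsv[...,2]>90)).astype(np.uint8);m[:,:200]=0;m[:,310:]=0;m[:140]=0;m[250:]=0
n,l,st,ce=cv2.connectedComponentsWithStats(m);i=1+st[1:,4].argmax();print(ce[i],st[i],wpl(c,ce[i],.062))
E
```

```text
time: 15.25
tool_pos: [0.4851, -0.1745, 0.1714]
tool_rot: [1.0, 0.0, 0.0, 0.0]
wrist_force: [-0.3, -0.5, -0.9]
width: 0.0853
gripper_force: 0.0
[ 0.48508894 -0.17447699  0.17137768]
[254.93890774 194.78000617] [ 223  158   64   74 3241] [ 0.48879735 -0.17572259  0.062     ]
```

View pics/w4b.png

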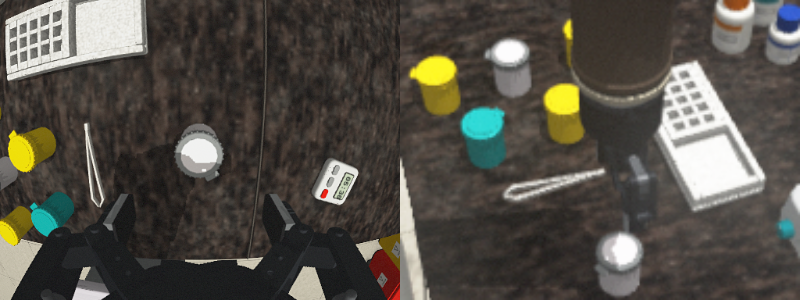

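The left jar stands upright at crop (512,65) with its lid level. The right jar is centred between the fingers at (199,157). Next I grip and lift it.

```bash
python3 -m inch '[-1,0.1,0,-4,0, -1,0.1,0,-8,0, -1,0.1,0,-10.5,0, -1,0.1,0,-12.5,0, -1,0.1,0,-14,0, -1,0.1,0,-14,0, 0,0.1,0,-14,0, 0,0.1,0,-14,0, 0,0.1,0,-14,0, 0.2,0.1,0,-14,0, 0.4,0.1,0,-14,0, 0.6,0.1,0,-14,0, 1,0.1,0,-14,0, 1,0.1,0,-14,0, 1,0.1,0,-14,0, 1,0.1,0,-14,0]' 40
python3 -m inch '[1,0,0,0.5,0, 1,0,0,1.5,0, 1,0,0,3,0, 1,0,0,4.5,0, 1,0,0,6,0, 1,0,0,6,0, 1,0,0,6,0, 1,0,0,6,0, 1,0,0,6,0, 1,0,0,6,0, 1,0,0,6,0, 1,0,0,6,0]'
```

```text
time: 16.95
tool_pos: [0.4868, -0.175, 0.0327]
tool_rot: [1.0, -0.0, 0.001, 0.0]
wrist_force: [-1.5, 0.2, 5.9]
width: 0.0493
gripper_force: 40.2
time: 18.15
tool_pos: [0.4859, -0.1749, 0.0911]
tool_rot: [1.0, -0.0, -0.0, -0.0]
wrist_force: [0.0, 0.5, -1.5]
width: 0.0494
gripper_force: 42.0
```

The right jar weighs about 2 N, so the left one is heavier. I set the right one back and return to the left.

```bash
python3 -m inch '[1,0,0,-1.5,0, 1,0,0,-3,0, 1,0,0,-4.5,0, 1,0,0,-5.3,0, 1,0,0,-5.6,0, 1,0,0,-5.8,0, 1,0,0,-5.95,0, 1,0,0,-5.95,0, 1,0,0,-5.95,0, 1,0,0,-5.95,0]'
python3 -m inch '[0.2,0,0,0,0, 0,0,0,0,0, -1,0,0,0,0, -1,0,0,0,0, -1,0,0,0,0, -1,0,0,0,0, -1,0,0,0,0, -1,0,0,4,0, -1,0,0,8,0, -1,0,0,12,0, -1,0,0,14,0]'
python3 -m inch '[-1,-4.6,34,0,0, -1,-4.6,34,0,0, -1,-4.6,34,0,0, -1,-4.6,34,0,0, -1,-4.6,34,0,0, -1,-4.6,34,0,0, -1,-4.6,34,0,0, -1,-4.6,34,0,0, -1,-4.6,34,0,0, -1,-4.6,34,0,0, -1,-4.6,34,0,0, -1,-4.6,34,0,0]'
python3 - <<'E'
from h import *
w=vision.camera("wrist");b=vision.camera("side");cv2.imwrite("pics/side5.png",b)
cv2.imwrite("pics/w5b.png",np.hstack([cv2.resize(w,(400,300)),cv2.resize(b[115:259,150:342],(400,300))]))
E
```

```text
time: 19.15
tool_pos: [0.4866, -0.1748, 0.0327]
tool_rot: [1.0, 0.0, 0.001, 0.0]
wrist_force: [-2.1, 1.7, 6.8]
width: 0.0497
gripper_force: 41.0
time: 20.25
tool_pos: [0.4872, -0.1752, 0.1751]
tool_rot: [1.0, -0.0, 0.002, 0.001]
wrist_force: [0.8, -0.7, -0.4]
width: 0.0853
gripper_force: 0.0
time: 21.45
tool_pos: [0.4403, 0.1638, 0.1718]
tool_rot: [1.0, -0.001, -0.0, 0.0]
wrist_force: [-0.8, -0.2, -0.0]
width: 0.0857
gripper_force: 0.0
```

View pics/w5b.png

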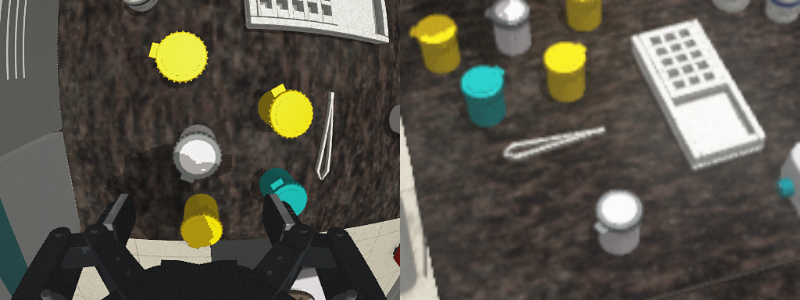

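Both jars are upright in place with level lids: the right one at crop (618,220), the left between the fingers at (197,155).

```bash
python3 -m inch '[-1,0,0.05,-4,0, -1,0,0.05,-8,0, -1,0,0.05,-10.5,0, -1,0,0.05,-12.5,0, -1,0,0.05,-14,0, -1,0,0.05,-14,0, 0,0,0.05,-14,0, 0,0,0.05,-14,0, 0,0,0.05,-14,0, 0.2,0,0.05,-14,0, 0.4,0,0.05,-14,0, 0.6,0,0.05,-14,0, 1,0,0.05,-14,0, 1,0,0.05,-14,0, 1,0,0.05,-14,0, 1,0,0.05,-14,0]' 50
python3 -m inch '[1,0,0,0.5,0, 1,0,0,2,0, 1,0,0,4,0, 1,0,0,7,0, 1,0,0,10,0, 1,0,0,13,0, 1,0,0,15,0, 1,0,0,16,0, 1,0,0,16,0, 1,0,0,16,0, 1,0,0,16,0]'
```

```text
time: 23.15
tool_pos: [0.4407, 0.1656, 0.0331]
tool_rot: [1.0, -0.0, 0.001, -0.0]
wrist_force: [-2.2, -1.4, 7.1]
width: 0.0491
gripper_force: 50.2
time: 24.25
tool_pos: [0.4392, 0.1652, 0.1906]
tool_rot: [1.0, -0.0, -0.001, 0.0]
wrist_force: [-0.8, 0.3, -5.8]
width: 0.0489
gripper_force: 53.2
```

Run:
```python
from h import *
b=cv2.imread("pics/side5.png");h=cv2.cvtColor(b,cv2.COLOR_BGR2HSV)
m=((h[...,1]<50)&(h[...,2]>120)).astype(np.uint8)*255;m=cv2.morphologyEx(m,cv2.MORPH_CLOSE,np.ones((7,7)))
n,l,s,ce=cv2.connectedComponentsWithStats(m);k=l[155,285] or l[130,275];print(s[k],ce[k])
P=np.argwhere(l==k)[:,::-1]
# bright top only: hull cast on the top plane; front walls lengthen it towards the camera
hull=cv2.convexHull(P.astype(np.int32))[:,0];W=np.array([pl("side",p,.032)[:2] for p in hull])
print(np.round(W.min(0),4),np.round(W.max(0),4),cv2.minAreaRect((W*1000).astype(np.float32)))
```

```text
[ 261  124   65   73 2610] [292.40689655 159.78314176]
[ 0.582  -0.1283] [0.6934 0.1085] ((637.7684326171875, -9.17266845703125), (105.33638000488281, 233.96157836914062), 2.8828938007354736)
```

```bash
python3 -m inch '[1,1,-0.8,0,0, 1,3,-2.5,0,0, 1,5,-4.2,0,0, 1,7,-5.9,0,0, 1,9,-7.6,0,0, 1,11,-9.3,0,0, 1,13,-11,0,0, 1,15,-12.7,0,0, 1,17,-14.4,0,0, 1,19,-16,0,0, 1,20,-16.8,0,0, 1,20.1,-16.9,-0.6,0, 1,20.1,-16.9,-0.6,0, 1,20.1,-16.9,-0.6,0, 1,20.1,-16.9,-0.6,0, 1,20.1,-16.9,-0.6,0, 1,20.1,-16.9,-0.6,0, 1,20.1,-16.9,-0.6,0, 1,20.1,-16.9,-0.6,0, 1,20.1,-16.9,-0.6,0]'
python3 - <<'E'
from h import *
from cell import sense
s=sense();w=vision.camera("wrist");b=vision.camera("side");a=vision.camera("scene")
cv2.imwrite("pics/w6b.png",np.hstack([cv2.resize(a[110:302,100:356],(400,300)),cv2.resize(b[60:252,130:386],(400,300))]));print(abs(s["qvel"]).max())
E
```

```text
time: 26.25
tool_pos: [0.641, -0.0034, 0.1858]
tool_rot: [1.0, -0.0, 0.0, 0.0]
wrist_force: [0.1, -0.2, -5.1]
width: 0.0491
gripper_force: 53.2
0.0027494264855279266
```

View pics/w6b.png

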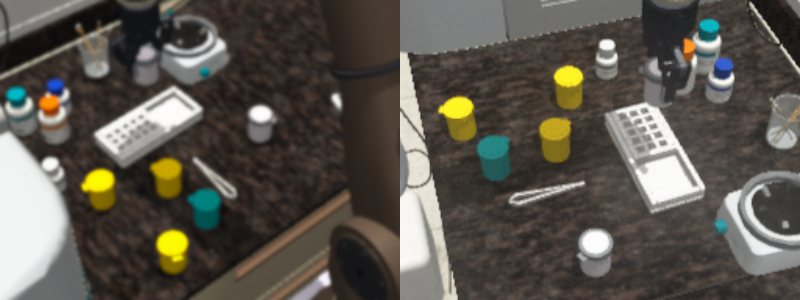

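The heavy jar hangs upright in the gripper over the tray, at (657,80) side, with the light jar standing at (595,252). Nothing else has been disturbed, so I hand in.

```bash
python3 -c "from cell import order; print(order.finish_job())"
```

```text
the job is handed in; nothing more can be done
None
```

I pressed both lids level, weighed the left jar (about 5.7 N) and then the right (about 2 N), and handed the job in at about 26 s holding the left jar upright about 12 cm above the tray centre, with the right jar back where it stood.

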